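# Refill the spice-tin feeder

### The arm

A 7-joint arm with a two-finger parallel gripper is mounted at the origin on the work surface. World frame = base frame: x ahead of the robot, y to its left, z up, the work surface at z = 0. Lengths are in m, angles in rad, forces in N, time in s.
With the tool pointing down it reaches from about 0.4 to 0.85 m from the base axis. Payload 10.4 kg.
Tool frame: the origin (TCP) lies midway between the tips of the shut fingers; the grasp point (between the pads) lies manip.pinch_z behind it (manip.pinch_z is the distance from the TCP to the grasp point, in m); z points along the fingers, y is the direction in which the jaws open and shut (so a half turn about z gives the same grasp; the last joint's range is limited). The gripper opens to 85 mm and grips with 20 to 120 N. Pads are 22 mm wide; open, the fingers measure 114 mm over their backs; the gripper's body (76 mm by 85 mm) begins 54 mm behind the grasp point. The pads swing forward as they close: fully open they stand 13 mm farther back than shut.
Start: joints at [-1.248, 0.332, -0.065, 1.46, 0.022, 1.35, -0.088], TCP at [0.212, 0.588, 0.231] pointing down, gripper open.
Joint ranges: [-2.6, 2.6], [-0.5, 2.12], [-1.47, 1.34], [0.16, 2.42], [-1.27, 4.41], [0.06, 2.06], [-2.6, 2.6]. Speed limits (rad/s): [2.22, 2.22, 2.79, 2.79, 3.14, 3.14, 3.14].

### API

Orientations are given as a unit quaternion [x, y, z, w].
In Python, from workcell import manip gives the robot as it stands.
- The arm moves only by the shell command python3 -m handwheel 'ROWS' [FORCE]. ROWS is JSON, a list that holds one entry, the list of rows, each a list of 7 numbers: the shift along the tool's x, y, z in m, then the turn, a rotation vector about the tool's x, y, z in rad, then the finger opening in m, from 0 to 0.0854. In form: [[[tx, ty, tz, ax, ay, az, claw], ...]]. A call has 1 to 8 rows; each row is the pose to reach, as a shift and turn from the pose commanded when the call began, along the tool's axes at that moment; what a row does not reach only later rows make up. A row lasts 1/8 s, in which the tool goes at most 62.5 mm and 10.7 degrees, less where a joint would pass 70% of its speed; a pose out of reach is approached as far as the arm can. A call with a gripper value outside its range is refused whole. The fingers move at their own pace and stop on an object; FORCE is the grip in N (left out, the last holds). Time passes only in rows, so rows that repeat a pose let the fingers close. It gives the time, the measured TCP pose, the force and the opening at its end, in the units of the state.
- manip.get_obs(): the state, without advancing time (a new reading comes with each control period).
- manip.camera(name): name is "scene" or "top"; returns the picture (480x640x3 uint8, blue, green, red); there is no depth.
- manip.calibration(name): a dict with "fx", "fy", "cx", "cy" (pixels), "view" (4x4, takes a point from world to camera coordinates). Camera axes: x right, y up, looking along -z (the intrinsics and any distortion apply to the point x, -y, -z); pixel columns grow to the right and rows downward; lengths in m; the calibration is good to about 2 mm. A picture is of the moment at which its call begins. calibration takes no time and is no camera call.
- manip.hand_in(): hands the job in, once; it reports no verdict.
The state is a dict: "clock": time; "joint_pos": joint angles; "joint_velocities": joint speeds; "tau": joint torques, N m; "position": TCP position; "ee_rot": TCP orientation; "ft_force": force on the tool from outside, world axes, zero at the start; "torque": the same for the moment, N m; "grip_width": opening from 0.0 (shut) to 1.0 (fully open).
Only numpy, scipy, OpenCV 4.12 (cv2) and the standard library are available. Lean on these libraries where they do the work, as an engineer would, in place of code of your own. Each camera call takes 0.05 s, during which the arm holds its last target.

### The job

Refill the empty tin feeder: take the three small knob-lidded tins lying on the worktop and lay them one after another, without dropping them in, in the open loading bay at the top of its sloping trough, knob end pointing downhill, so that each runs down the tube and all three come to rest end to end against the stop lip at the bottom. Don't shift the big tin, jars, bowl and other things lying about.

Things in the scene. Friction and masses are not known exactly. Their poses are not given: they have to be found in the camera images.
- tin_a_mid (a point): small steel tin lying on its side, one of three alike, 90 to 145 g: round body 52 mm in diameter, 72 mm long, flat base at one end, slip lid at the other with a round knob in its middle, 22 mm in diameter, 8 mm long (80 mm overall). Point on the axis, half-way along the 72 mm body, 26 mm above what it lies on. x runs along the tin and points to the knob end; y, z across.
- tin_b_mid (a point): small steel tin lying on its side, one of three alike, 90 to 145 g: round body 52 mm in diameter, 72 mm long, flat base at one end, slip lid at the other with a round knob in its middle, 22 mm in diameter, 8 mm long (80 mm overall). Point on the axis, half-way along the 72 mm body, 26 mm above what it lies on. x runs along the tin and points to the knob end; y, z across.
- tin_c_mid (a point): small steel tin lying on its side, one of three alike, 90 to 145 g: round body 52 mm in diameter, 72 mm long, flat base at one end, slip lid at the other with a round knob in its middle, 22 mm in diameter, 8 mm long (80 mm overall). Point on the axis, half-way along the 72 mm body, 26 mm above what it lies on. x runs along the tin and points to the knob end; y, z across.
- trough: fixed sloping trough of the tin feeder: steel, 320 mm long, at 25 degrees on a pine stand. Origin on its floor, mid-width, at the stop lip (low end), 52 mm above the worktop. x UPHILL along the floor, y across, z square out of the floor. Along x: lip at 0; open top to 40 mm; closed tube 40 to 155; open loading bay 155 to 320. Floor 24 mm wide, its 45-degree sides centre a tin
- stop (a point): middle of a full trough's low end: trough x 0, y 0, z 26 mm (the tin axis line). The stop lip is here, 13 mm high above the floor; the knob of the lowest tin sticks out over it. Tins with knobs downhill come to rest with their mid points at trough x = 36, 116 and 196 mm. Axes of the trough
- tube_mid (a point): middle of the closed tube: trough x 97 mm, y 0, z 26 mm. The tube is octagonal, 58 mm wide and 58 mm high inside (about 63 outside), with a 16 mm sight slot along its top. Slick plastic floor: a tin let go in the bay slides down through the tube by itself within about a second, and stops at the lip or the tin before it. Axes of the trough
- bay (a point): where a tin's mid point goes when laid in the loading bay: trough x 238 mm, y 0, z 26 mm. Bay sides rise 21 mm above the floor, edges 66 mm apart; but here is a finger notch (trough x 210 to 266): sides only 9 mm high, edges 42 mm apart, nothing beside or under, so that fingers can straddle a tin and reach down to the floor's level. Axes of the trough
- top_end (a point): the open top end of the trough: trough x 320 mm, y 0, z 26 mm (on the tin axis line), about 0.21 m above the worktop. The stand under the trough is a pine base board, 360 by 120 by 18 mm, with two uprights 75 mm wide under trough x 50 and 292 mm. Axes of the trough
- big_tin: bystander: a larger steel tin with a knob, standing, 72 mm in diameter and 124 mm high, too big for the feeder. Origin: centre of its underside
- jar_half: bystander: a clear glass jar with a steel lid, standing, 84 mm in diameter, 125 mm high. Origin: centre of its underside
- jar_tall: bystander: a green glass jar with a steel lid, standing, 90 mm in diameter, 165 mm high. Origin: centre of its underside
- bowl: bystander: a white ceramic bowl, 136 mm across, 58 mm high. Origin: centre of its underside
- funnel: bystander: a stainless jar funnel standing on its wide mouth, 112 mm across, 85 mm high. Origin: centre of its underside
- opener: bystander: a blue plastic jar opener lying flat among the tins, about 150 mm long along its x axis, 45 mm wide, 16 mm high. Origin: underside, near its middle
- jar_lid: bystander: a flat steel jar lid, 85 mm in diameter, 10 mm high. Origin: centre of its underside
- spoon: bystander: a wooden spoon, 220 mm long along its x axis. Origin: on its underside
There are look-alikes about, which are no part of the job. Leave any blue or yellow look-alike of the part that bears tin_c_mid alone. Leave any pink or yellow look-alike of the part that bears tin_b_mid alone.

How it is judged:
On the way, in this order (a step that is already met when the one before it is completed fails the run):
1. a first tin has run down and lies against the stop lip (((x of tin_a_mid in the frame of trough between 0.028 and 0.048 m and y of tin_a_mid in the frame of trough between -0.006 and 0.006 m and z of tin_a_mid in the frame of trough between 0.018 and 0.034 m) or (x of tin_b_mid in the frame of trough between 0.028 and 0.048 m and y of tin_b_mid in the frame of trough between -0.006 and 0.006 m and z of tin_b_mid in the frame of trough between 0.018 and 0.034 m) or (x of tin_c_mid in the frame of trough between 0.028 and 0.048 m and y of tin_c_mid in the frame of trough between -0.006 and 0.006 m and z of tin_c_mid in the frame of trough between 0.018 and 0.034 m))), for 0.1 s.
2. a second tin lies end to end behind it (((x of tin_a_mid in the frame of trough between 0.104 and 0.128 m and y of tin_a_mid in the frame of trough between -0.006 and 0.006 m and z of tin_a_mid in the frame of trough between 0.018 and 0.034 m) or (x of tin_b_mid in the frame of trough between 0.104 and 0.128 m and y of tin_b_mid in the frame of trough between -0.006 and 0.006 m and z of tin_b_mid in the frame of trough between 0.018 and 0.034 m) or (x of tin_c_mid in the frame of trough between 0.104 and 0.128 m and y of tin_c_mid in the frame of trough between -0.006 and 0.006 m and z of tin_c_mid in the frame of trough between 0.018 and 0.034 m))), for 0.1 s.
At the end, for the whole second after the job is handed in: All three tins lie at rest in the trough, in any order, closed up end to end against the stop lip (every mid point at trough x between 28 and 208 mm, within 6 mm of the middle across and within 8 mm of 26 mm out of the floor), axis within 0.12 rad of the trough, knob end downhill, let go (x of tin_a_mid in the frame of trough between 0.028 and 0.208 m and y of tin_a_mid in the frame of trough between -0.006 and 0.006 m and z of tin_a_mid in the frame of trough between 0.018 and 0.034 m and angle between the x axis of each of tin_a_mid, tin_b_mid, tin_c_mid and the x axis of trough, either way round below 0.12 rad and x of top_end in the frame of tin_a_mid below -0.05 m and linear speed of each of tin_a, tin_b, tin_c below 0.03 m/s and x of tin_b_mid in the frame of trough between 0.028 and 0.208 m and y of tin_b_mid in the frame of trough between -0.006 and 0.006 m and z of tin_b_mid in the frame of trough between 0.018 and 0.034 m and x of top_end in the frame of tin_b_mid below -0.05 m and x of tin_c_mid in the frame of trough between 0.028 and 0.208 m and y of tin_c_mid in the frame of trough between -0.006 and 0.006 m and z of tin_c_mid in the frame of trough between 0.018 and 0.034 m and x of top_end in the frame of tin_c_mid below -0.05 m); the robot touches nothing.
It fails at once if a bystander shifted by more than 40 mm (distance of any of big_tin, jar_half, jar_tall, bowl, funnel, opener, jar_lid, spoon from where it was at the start of the episode above 0.04 m).
It fails at once if a tin dropped into the bay from more than about 4 cm, or flung in (moving faster than 0.75 m/s just above the bay) ((linear speed of tin_a above 0.75 m/s and x of tin_a_mid in the frame of trough between 0.15 and 0.36 m and y of tin_a_mid in the frame of trough between -0.04 and 0.04 m and z of tin_a_mid in the frame of trough between 0.038 and 0.07 m) or (linear speed of tin_b above 0.75 m/s and x of tin_b_mid in the frame of trough between 0.15 and 0.36 m and y of tin_b_mid in the frame of trough between -0.04 and 0.04 m and z of tin_b_mid in the frame of trough between 0.038 and 0.07 m) or (linear speed of tin_c above 0.75 m/s and x of tin_c_mid in the frame of trough between 0.15 and 0.36 m and y of tin_c_mid in the frame of trough between -0.04 and 0.04 m and z of tin_c_mid in the frame of trough between 0.038 and 0.07 m)).
It also fails if it takes over 72 s, if anything falls off the work surface, if the arm or the gripper's body presses on something with over 40 N, if the wrist force passes 120 N, or if a joint passes its speed limit or range.

## Working session

There is one attempt and no reset: what is moved stays moved. The work goes in short steps, Python scripts to look and compute and a shell command to move; the robot and the scene stay as the last step left them, time stands still between calls to the robot, and variables do not carry over. Pictures are saved under pics/ and viewed, and the job is handed in when it is done.

```bash
mkdir -p pics; ls; python3 - <<'E'
from workcell import manip
import cv2
print(manip.get_obs()); print(manip.pinch_z)
for n in("scene","top"):
    cv2.imwrite(f"pics/{n}0.png",manip.camera(n)); c=manip.calibration(n); print(n,c)
E
```

```text
pics
{'clock': 0.0, 'joint_pos': array([-1.24760999,  0.33285737, -0.06471667,  1.46096831,  0.02161313,
        1.34991519, -0.08847701]), 'joint_velocities': array([ 0.00096952, -0.00040556, -0.00069875,  0.0001581 , -0.00021187,
       -0.00026184, -0.00018321]), 'tau': array([ 5.65003902e-04, -6.25461173e+01,  4.93400835e-02, -3.91581059e+01,
        1.61732017e-02,  1.04894087e-02, -1.56532349e-05]), 'position': array([0.21170322, 0.58763576, 0.23051216]), 'ee_rot': array([ 1.72001929e-01,  9.85096345e-01, -7.20803843e-04, -8.68600087e-05]), 'ft_force': array([-0.5626631 ,  0.59035134,  0.38805773]), 'torque': array([-0.01501563,  0.03128521, -0.0203831 ]), 'grip_width': 1.003847378536231}
0.0187
scene {'fx': 535.0802499664917, 'fy': 535.0802499664917, 'cx': 320.78070668779407, 'cy': 242.02143798507052, 'view': array([[ 0.79701343,  0.60390545,  0.00823328, -0.33484615],
       [-0.42128487,  0.54612572,  0.72406198,  0.17841474],
       [ 0.43276858, -0.58055568,  0.68968577, -1.78728663],
       [ 0.        ,  0.        ,  0.        ,  1.        ]])}
top {'fx': 464.1675257753606, 'fy': 464.1675257753606, 'cx': 323.57003567747716, 'cy': 247.9329364595638, 'view': array([[-0.00761548, -0.99977531, -0.01978213, -0.08799435],
       [ 0.99308221, -0.00987962,  0.11700478, -0.51242122],
       [-0.11717393, -0.01875423,  0.99293431, -1.09856469],
       [ 0.        ,  0.        ,  0.        ,  1.        ]])}
```

View pics/scene0.png

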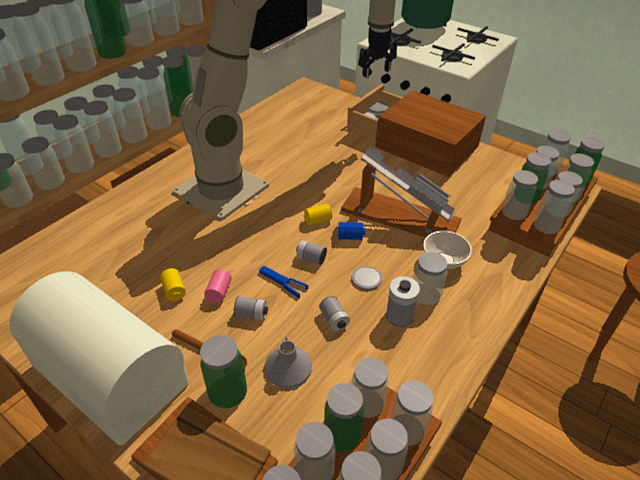

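View pics/top0.png

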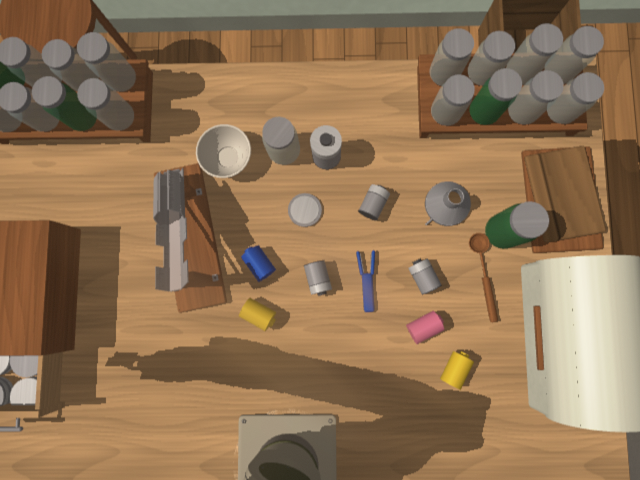

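```bash
cat > h.py <<'E'
import numpy as np, cv2, json
from workcell import manip
C={n:manip.calibration(n) for n in("scene","top")}
def proj(n,P):
    c=C[n];P=np.atleast_2d(P);V=c["view"];q=P@V[:3,:3].T+V[:3,3]
    return np.c_[c["cx"]+c["fx"]*q[:,0]/-q[:,2], c["cy"]-c["fy"]*q[:,1]/-q[:,2]]
def unproj(n,u,v,z):
    c=C[n];V=c["view"];R=V[:3,:3];o=-R.T@V[:3,3]
    d=R.T@np.array([(u-c["cx"])/c["fx"],-(v-c["cy"])/c["fy"],-1.]);return o+d*(z-o[2])/d[2]
def crop(n,src,u0,v0,u1,v1,k,out):
    im=cv2.imread(src)[v0:v1,u0:u1];cv2.imwrite(out,cv2.resize(im,None,fx=k,fy=k,interpolation=cv2.INTER_CUBIC))
E
python3 - <<'E'
from h import *
crop("top","pics/top0.png",140,150,240,320,4,"pics/t_tr.png")
crop("top","pics/top0.png",290,170,490,400,3,"pics/t_tins.png")
crop("scene","pics/scene0.png",330,140,480,245,5,"pics/s_tr.png")
crop("scene","pics/scene0.png",200,190,400,340,4,"pics/s_tins.png")
E
```

```text
(no output)
```

View pics/t_tr.png

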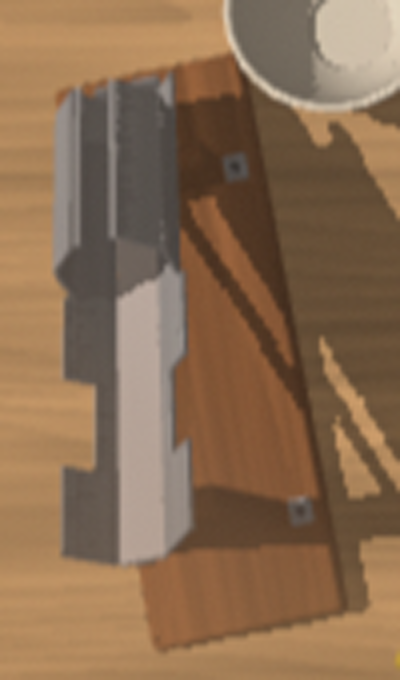

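View pics/t_tins.png

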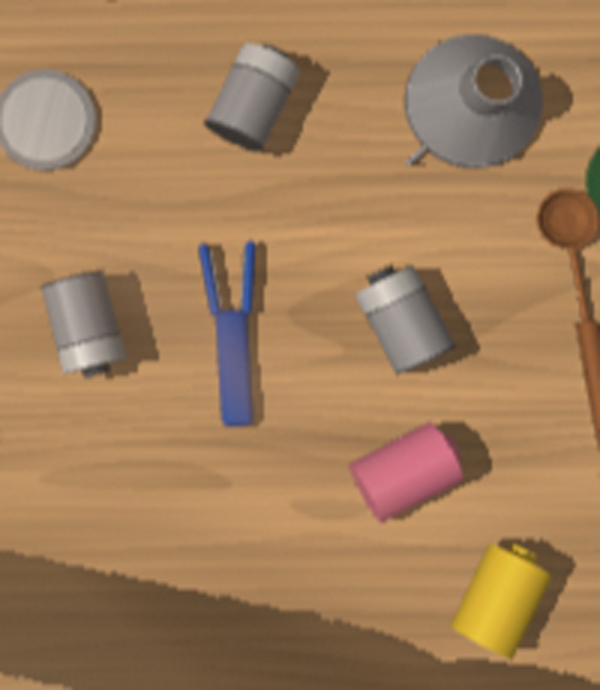

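View pics/s_tr.png

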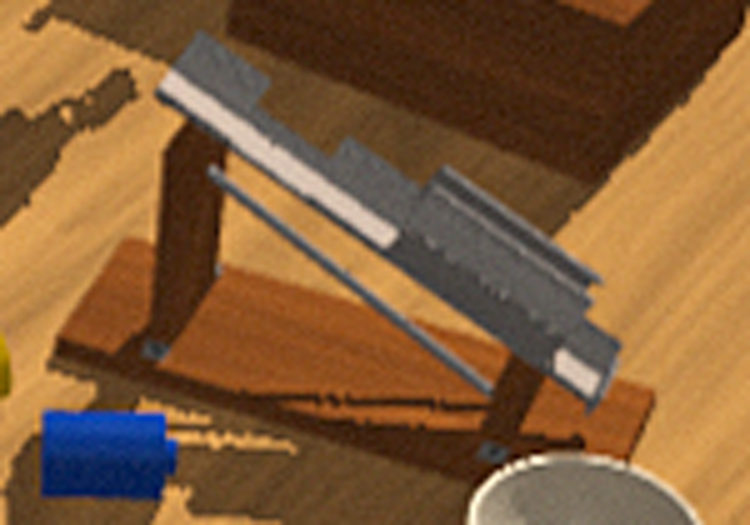

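View pics/s_tins.png

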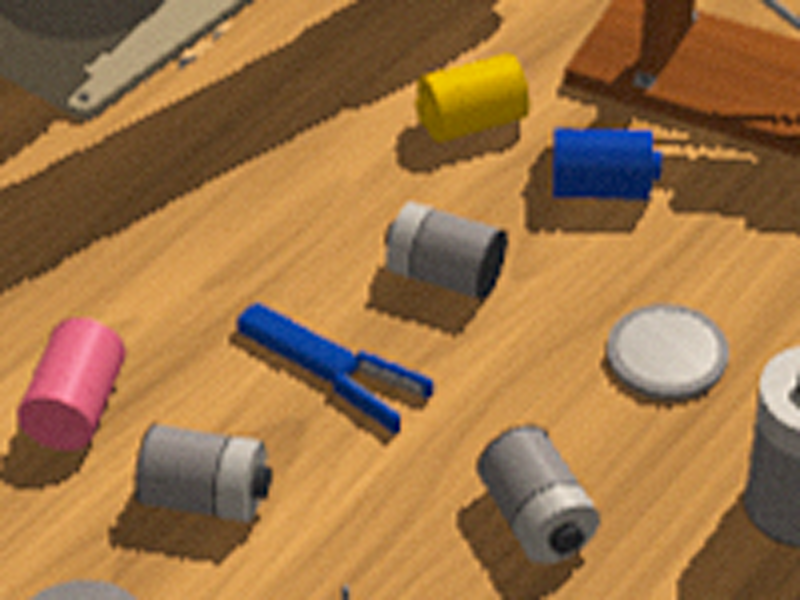

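```bash
cat >> h.py <<'E'
from scipy.spatial.transform import Rotation as Rn
def Ttr(p):  # p=x,y,yaw of uphill dir (world)
    c,s=np.cos(p[2]),np.sin(p[2]);a=np.radians(25)
    X=np.array([c*np.cos(a),s*np.cos(a),np.sin(a)]);Y=np.array([-s,c,0]);Z=np.cross(X,Y)
    T=np.eye(4);T[:3,:3]=np.c_[X,Y,Z];T[:3,3]=[p[0],p[1],.052];return T
def ap(T,P): return np.atleast_2d(P)@T[:3,:3].T+T[:3,3]
E
cat > trfit.py <<'E'
from h import *
from scipy.optimize import least_squares
top=[((320,-33,21),(63,553)),((320,33,21),(190,525)),((266,-33,21),(63,468)),((210,-33,21),(65,378)),((266,-21,9),(97,465)),((210,-21,9),(97,385)),((266,33,21),(188,440)),((210,33,21),(182,362))]
sc=[((320,-33,21),(200,30)),((266,-33,21),(270,80)),((210,-33,21),(347,137)),((320,12,0),(160,92))]
A=np.array([a for a,b in top])/1e3;ua=np.array([b for a,b in top])/4+[140,150]
B=np.array([a for a,b in sc])/1e3;ub=np.array([b for a,b in sc])/5+[330,140]
f=lambda p:np.r_[(proj("top",ap(Ttr(p),A))-ua).ravel(),(proj("scene",ap(Ttr(p),B))-ub).ravel()]
r=least_squares(f,[.65,.27,3.1],loss="soft_l1");print(r.x,np.degrees(r.x[2]));print(f(r.x).reshape(-1,2).round(1))
np.save("tr.npy",r.x)
T=Ttr(r.x)
def draw(n,src,u0,v0,u1,v1,k,out):
    im=cv2.resize(cv2.imread(src)[v0:v1,u0:u1],None,fx=k,fy=k,interpolation=cv2.INTER_CUBIC)
    L=[[(x,-33,21),(x,-12,0),(x,12,0),(x,33,21)] for x in(155,210,266,320)]+[[(0,y,z),(320,y,z)] for y,z in((-33,21),(-12,0),(12,0),(33,21))]
    L+=[[(0,-12,0),(0,-12,13),(0,12,13),(0,12,0)]]
    for l in L:
        q=(proj(n,ap(T,np.array(l)/1e3))-[u0,v0])*k
        cv2.polylines(im,[q.round().astype(np.int32)],False,(0,255,0),1)
    b=np.array([(-.0,0)])
    cv2.imwrite(out,im)
draw("top","pics/top0.png",140,150,240,320,3,"pics/o_t.png");draw("scene","pics/scene0.png",330,140,480,245,4,"pics/o_s.png")
a=cv2.imread("pics/o_t.png");b=cv2.imread("pics/o_s.png")
print(a.shape,b.shape)
o=np.zeros((510,900+10,3),np.uint8);o[:a.shape[0],:a.shape[1]]=a;o[:b.shape[0],305:305+b.shape[1]]=b
cv2.imwrite("pics/o_tr.png",cv2.resize(o,(800,448)))
print(ap(T,np.array([.238,0,.026])))
E
python3 trfit.py
```

```text
[0.69316327 0.27112923 3.34224612] 191.49659688543377
[[-0.2  0.1]
 [-0.2  0.4]
 [ 0.1 -1.2]
 [-0.1 -0.7]
 [-0.5  1.2]
 [-0.4 -0.7]
 [-0.3 -0.7]
 [ 0.6 -3. ]
 [-1.4 -0.2]
 [-0.8  0.2]
 [-1.2 -0.3]
 [-2.3 -0.4]]
(510, 300, 3) (420, 600, 3)
[[0.49255735 0.2303279  0.17614715]]
```

View pics/o_tr.png

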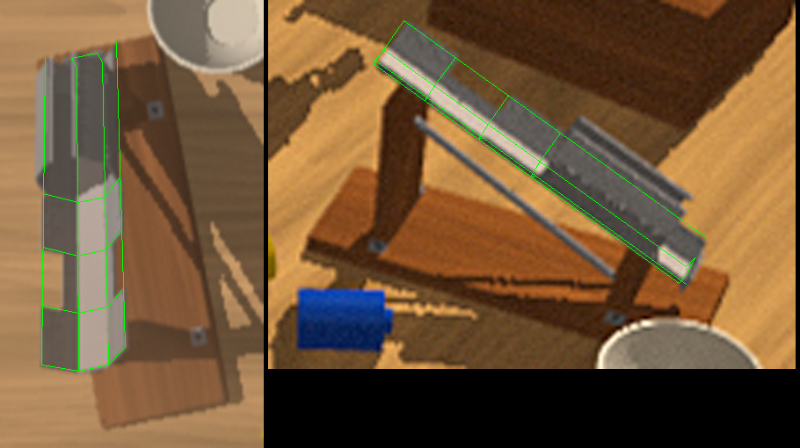

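```bash
cat > tinfit.py <<'E'
from h import *
import sys
from scipy.optimize import minimize
th=np.linspace(0,2*np.pi,48,endpoint=False)
def pts(p,z=.026):
    c,s=np.cos(p[2]),np.sin(p[2]);o=[]
    for x,r in((-.036,.026),(.036,.026),(.036,.011),(.044,.011)):
        o.append(np.c_[p[0]+x*c-r*np.cos(th)*s,p[1]+x*s+r*np.cos(th)*c,z+r*np.sin(th)])
    return o
def mask(n,p,S=8):
    # soft mask through supersampling on ROI
    P=pts(p);m=np.zeros((480,640),np.uint8)
    for g in(np.r_[P[0],P[1]],np.r_[P[2],P[3]]):
        q=cv2.convexHull((proj(n,g)*256+0).round().astype(np.int32).reshape(-1,1,2))
        cv2.fillConvexPoly(m,q,255,cv2.LINE_AA,8)
    return m/255.
def fit(ims,p0,w=("top","scene")):
    M={}
    for n in w:
        c=proj(n,[p0[0],p0[1],.026])[0]
        hsv=cv2.cvtColor(ims[n],cv2.COLOR_BGR2HSV)
        m=(hsv[...,1]<70).astype(float)
        roi=np.zeros((480,640),bool);u,v=c.astype(int);roi[v-28:v+29,u-28:u+29]=1
        M[n]=(m,roi)
    def cost(p):return sum(np.abs(mask(n,p)-M[n][0])[M[n][1]].sum() for n in w)
    best=None
    for d in(0,.15,-.15):
        s=np.array([[0,0,0],[.008,0,0],[0,.008,0],[0,0,.15]])+np.array(p0)+[0,0,d]
        r=minimize(cost,p0,method="Nelder-Mead",options=dict(initial_simplex=s,xatol=1e-5,fatol=1e-3,maxiter=400))
        if best is None or r.fun<best.fun:best=r
    return best
def overlay(ims,ps,out,k=4):
    t=[]
    for p in ps:
        row=[]
        for n in("top","scene"):
            u,v=proj(n,[p[0],p[1],.026])[0].astype(int);a=30
            im=cv2.resize(ims[n][v-a:v+a,u-a:u+a],None,fx=k,fy=k,interpolation=cv2.INTER_CUBIC)
            P=pts(p)
            for g in(np.r_[P[0],P[1]],np.r_[P[2],P[3]]):
                q=cv2.convexHull(((proj(n,g)-[u-a,v-a]+.5)*k).round().astype(np.int32).reshape(-1,1,2));cv2.polylines(im,[q],True,(0,255,0),1)
            row.append(im)
        t.append(np.vstack(row))
    cv2.imwrite(out,np.hstack(t))
if __name__=="__main__":
    ims={n:cv2.imread(f"pics/{n}0.png") for n in("top","scene")}
    ps=[]
    for (bu,bv),(lu,lv) in(((71,278),(96,367)),((234,136),(274,57)),((427,360),(386,282))):
        b=unproj("top",bu/3+290,bv/3+170,.026);l=unproj("top",lu/3+290,lv/3+170,.026)
        p0=[*((b+l)/2)[:2],np.arctan2(*(l-b)[1::-1])]
        print("len",np.hypot(*(l-b)[:2]))
        r=fit(ims,p0);rt=fit(ims,p0,("top",));print(np.round(p0,3),r.x.round(4),r.fun,"toponly",rt.x.round(4),rt.fun);ps.append(r.x)
    np.save("tins.npy",ps);overlay(ims,ps,"pics/o_tins.png",4)
E
python3 tinfit.py
```

```text
len 0.07455569627565413
[ 0.44  -0.078 -2.874] [ 0.4408 -0.0756 -2.8601] 227.19607843137254 toponly [ 0.4411 -0.0768 -2.8537] 101.1921568627451
len 0.07391379599146118
[ 0.624 -0.219 -0.479] [ 0.6247 -0.2153 -0.4918] 197.14117647058822 toponly [ 0.6236 -0.2155 -0.4947] 93.9607843137255
len 0.0699540324122632
[ 0.439 -0.337  0.454] [ 0.4414 -0.3338  0.4731] 209.6588235294118 toponly [ 0.4411 -0.3349  0.456 ] 85.60392156862746
```

View pics/o_tins.png

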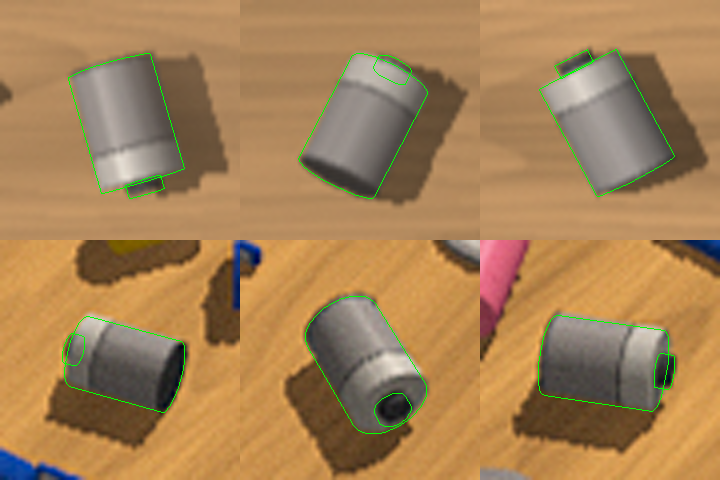

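```bash
cat >> h.py <<'E'
def Rdown(psi,tilt=None):
    c,s=np.cos(psi),np.sin(psi);x=np.array([c,s,0]);z=np.array([0,0,-1.]);return np.c_[x,np.cross(z,x),z]
def rel(pos,R):
    o=manip.get_obs();R0=Rn.from_quat(o["ee_rot"]).as_matrix()
    d=R0.T@(np.array(pos)-o["position"]);w=Rn.from_matrix(R0.T@R).as_rotvec()
    return np.r_[d,w].round(4).tolist()
def st():
    o=manip.get_obs();print("t",o["clock"],"pos",o["position"].round(4),"ypr",Rn.from_quat(o["ee_rot"]).as_matrix().round(3).tolist(),"grip",round(o["grip_width"]*.0854,4),"F",o["ft_force"].round(1),"j",o["joint_pos"].round(2))
def bayT(dx=.238,up=0.0):  # TCP pose for tin mid at trough x=dx, raised up along z
    T=Ttr(np.load("tr.npy"));R=np.c_[T[:3,0],-T[:3,1],-T[:3,2]]
    return ap(T,np.array([dx,0,.026-.0187+up]))[0],R
E
python3 - <<'E'
from h import *
p=np.load("tins.npy")
for q in p: print("tin",rel([q[0],q[1],.30],Rdown(q[2]+np.pi)))
for u in(0,.1): print(bayT(up=u)[0],rel(*bayT(up=u)))
E
```

```text
tin [-0.4403, -0.5465, -0.0687, -0.0004, 0.0016, 2.5143]
tin [-0.6606, -0.6156, -0.0686, -0.0012, 0.0002, 0.146]
tin [-0.5284, -0.7893, -0.0684, -0.0012, -0.0004, -0.8188]
[0.48481295 0.22875276 0.15919919] [-0.3785, -0.2451, 0.0718, 0.118, 0.4251, -0.5379]
[0.52622685 0.23717595 0.24982997] [-0.4147, -0.2232, -0.0189, 0.118, 0.4251, -0.5379]
```

```bash
python3 -m handwheel '[[[0,0,-0.07,0,0,0,0.0854],[-0.1,-0.12,-0.07,0,0,0.4,0.0854],[-0.2,-0.25,-0.07,0,0,0.9,0.0854],[-0.3,-0.35,-0.07,0,0,1.5,0.0854],[-0.44,-0.546,-0.07,0,0,2.514,0.0854],[-0.44,-0.546,-0.07,0,0,2.514,0.0854],[-0.44,-0.546,-0.07,0,0,2.514,0.0854],[-0.44,-0.546,-0.07,0,0,2.514,0.0854]]]' 40; python3 -c "
from h import *
st();q=np.load('tins.npy')[0];print(rel([q[0],q[1],.3],Rdown(q[2]+np.pi)))"
```

```text
clock: 1.1
position: [0.3562, 0.173, 0.2997]
ee_rot: [0.739, 0.673, 0.0, -0.0]
ft_force: [1.4, 0.2, 0.7]
grip_width: 1.003
t 1.1 pos [0.3562 0.173  0.2997] ypr [[0.093, 0.996, -0.0], [0.996, -0.093, 0.0], [0.0, -0.0, -1.0]] grip 0.0857 F [1.4 0.2 0.7] j [-0.88 -0.24  0.26  1.9   0.06  1.47 -0.73]
[-0.2397, 0.1074, -0.0004, -0.0003, -0.0004, 1.1957]
```

```bash
python3 -m handwheel '[[[-0.06,0.027,0,0,0,0.18,0.0854],[-0.12,0.054,0,0,0,0.36,0.0854],[-0.18,0.08,0,0,0,0.54,0.0854],[-0.24,0.107,0,0,0,0.72,0.0854],[-0.24,0.107,0,0,0,0.9,0.0854],[-0.24,0.107,0,0,0,1.08,0.0854],[-0.24,0.107,0,0,0,1.196,0.0854],[-0.24,0.107,0,0,0,1.196,0.0854]]]'; python3 -c "
from h import *
st();q=np.load('tins.npy')[0];print(rel([q[0],q[1],.06],Rdown(q[2]+np.pi)))"
```

```text
clock: 2.1
position: [0.4415, -0.0734, 0.2996]
ee_rot: [0.99, 0.143, -0.0, -0.0]
ft_force: [0.1, 0.3, -0.0]
grip_width: 0.998
t 2.1 pos [ 0.4415 -0.0734  0.2996] ypr [[0.959, 0.284, -0.0], [0.284, -0.959, 0.0], [-0.0, -0.0, -1.0]] grip 0.0852 F [ 0.1  0.3 -0. ] j [-0.55 -0.15  0.56  1.81  0.08  1.45 -1.29]
[-0.0012, 0.002, 0.2396, -0.0002, 0.0004, 0.0064]
```

```bash
python3 -m handwheel '[[[0,0,0.06,0,0,0,0.0854],[0,0.002,0.12,0,0,0.006,0.0854],[-0.001,0.002,0.18,0,0,0.006,0.0854],[-0.001,0.002,0.22,0,0,0.006,0.0854],[-0.001,0.002,0.25,0,0,0.006,0.0854],[-0.001,0.002,0.27,0,0,0.006,0.0854],[-0.001,0.002,0.285,0,0,0.006,0.0854],[-0.001,0.002,0.29,0,0,0.006,0.0854]]]'; python3 -c "
from h import *
st();q=np.load('tins.npy')[0];print(rel([q[0],q[1],.009],Rdown(q[2]+np.pi)))
for n in('top','scene'): cv2.imwrite(f'pics/{n}1.png',manip.camera(n))
a=cv2.imread('pics/top1.png')[210:330,260:400];b=cv2.imread('pics/scene1.png')[180:300,240:380]
cv2.imwrite('pics/c1.png',cv2.resize(np.hstack([a,b]),None,fx=2.8,fy=2.8))"
```

```text
clock: 3.1
position: [0.441, -0.0755, 0.0093]
ee_rot: [0.99, 0.141, -0.0, 0.0]
ft_force: [-0.6, 0.7, 0.1]
grip_width: 1.002
t 3.1 pos [ 0.441  -0.0755  0.0093] ypr [[0.96, 0.279, -0.001], [0.279, -0.96, -0.0], [-0.001, -0.0, -1.0]] grip 0.0856 F [-0.6  0.7  0.1] j [-0.49  0.24  0.6   2.16 -0.19  0.79 -1.05]
[-0.0002, 0.0001, 0.0003, -0.0001, 0.0009, 0.0012]
```

View pics/c1.png

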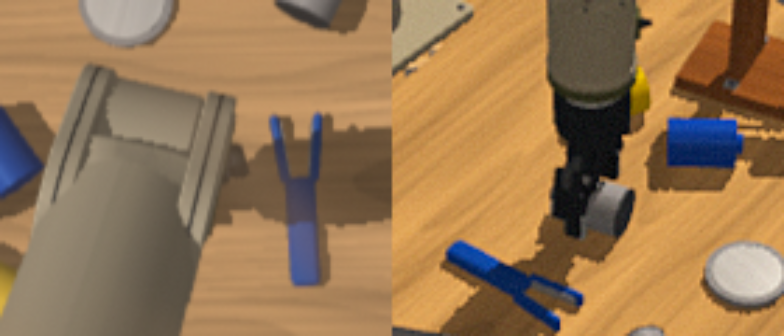

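Top view hides the tin under the wrist; the scene crop (tin end about (620,208) in the crop) shows the fingers straddling the tin near its middle. Close and lift.

```bash
python3 -m handwheel '[[[0,0,0,0,0,0,0.045],[0,0,0,0,0,0,0.045],[0,0,0,0,0,0,0.045],[0,0,0,0,0,0,0.045],[0,0,0,0,0,0,0.045],[0,0,-0.01,0,0,0,0.045],[0,0,-0.03,0,0,0,0.045]]]' 40;python3 -m handwheel '[[[0,0,-0.05,0,0,0,0.045],[0,0,-0.1,0,0,0,0.045],[0,0,-0.15,0,0,0,0.045],[0,0,-0.2,0,0,0,0.045],[0,0,-0.27,0,0,0,0.045],[0,0,-0.27,0,0,0,0.045]]]';  python3 -c "
from h import *
st();
for u in(0.03,.15): print(bayT(up=u)[0],rel(*bayT(up=u)))
for n in('top','scene'): cv2.imwrite(f'pics/{n}2.png',manip.camera(n))
b=cv2.imread('pics/scene2.png')[80:300,200:400]
cv2.imwrite('pics/c2.png',cv2.resize(b,None,fx=2.7,fy=2.7))"
```

```text
clock: 4.08
position: [0.4407, -0.0756, 0.0403]
ee_rot: [0.99, 0.14, -0.001, 0.0]
ft_force: [0.4, 0.3, -1.4]
grip_width: 0.595
clock: 4.82
position: [0.4426, -0.076, 0.3142]
ee_rot: [0.99, 0.14, 0.004, -0.0]
ft_force: [-0.7, 0.7, -1.7]
grip_width: 0.593
t 4.825 pos [ 0.4426 -0.076   0.3142] ypr [[0.961, 0.277, 0.007], [0.277, -0.961, 0.001], [0.007, 0.001, -1.0]] grip 0.0506 F [-0.7  0.7 -1.7] j [-0.59 -0.16  0.59  1.79  0.09  1.48 -1.3 ]
[0.49723712 0.23127972 0.18638843] [0.1367, -0.2802, 0.1286, 0.6737, 0.027, -2.9885]
[0.54693381 0.24138755 0.29514536] [0.1881, -0.2761, 0.0202, 0.6737, 0.027, -2.9885]
```

View pics/c2.png

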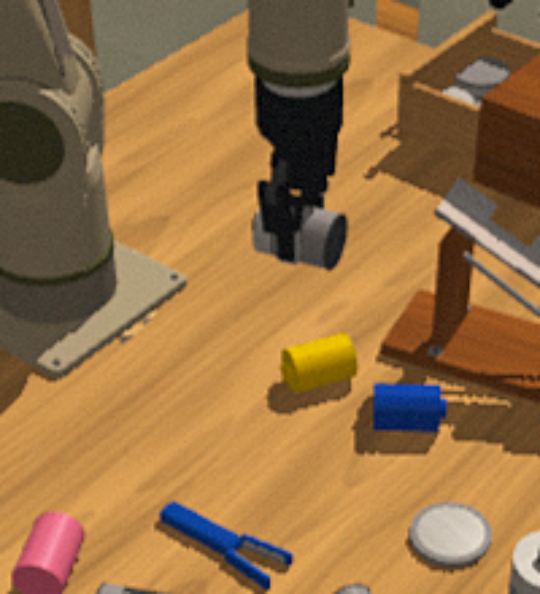

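```bash
python3 -m handwheel '[[[0.02,-0.03,0,0,0,-0.18,0.045],[0.04,-0.06,0,0,0,-0.36,0.045],[0.06,-0.09,0,0,0,-0.54,0.045],[0.08,-0.12,0,0,0,-0.72,0.045],[0.1,-0.15,0,0,0,-0.9,0.045],[0.12,-0.18,0,0,0,-1.08,0.045],[0.14,-0.21,0,0,0,-1.26,0.045],[0.15,-0.24,0,0,0,-1.44,0.045]]]'; python3 -c "
from h import *
st();
for u in(0.03,.15): print(bayT(up=u)[0],rel(*bayT(up=u)))"
```

```text
clock: 5.92
position: [0.5184, 0.1973, 0.3075]
ee_rot: [0.65, 0.76, -0.002, -0.0]
ft_force: [0.2, -0.1, -1.9]
grip_width: 0.595
t 5.925 pos [0.5184 0.1973 0.3075] ypr [[-0.155, 0.988, -0.003], [0.988, 0.155, -0.002], [-0.002, -0.003, -1.0]] grip 0.0508 F [ 0.2 -0.1 -1.9] j [-0.83  0.15  0.44  1.55 -0.06  1.47 -0.24]
[0.49723712 0.23127972 0.18638843] [0.037, -0.0152, 0.1211, 0.348, 0.3353, -1.5882]
[0.54693381 0.24138755 0.29514536] [0.0391, 0.0351, 0.0121, 0.348, 0.3353, -1.5882]
```

```bash
python3 -m handwheel '[[[0.005,0.005,0,0.039,0.037,-0.176,0.045],[0.01,0.01,0,0.077,0.075,-0.353,0.045],[0.015,0.015,0,0.116,0.112,-0.53,0.045],[0.02,0.02,0,0.155,0.149,-0.706,0.045],[0.025,0.025,0,0.193,0.186,-0.882,0.045],[0.03,0.03,0.005,0.232,0.224,-1.06,0.045],[0.035,0.035,0.01,0.271,0.261,-1.235,0.045],[0.039,0.035,0.012,0.309,0.298,-1.412,0.045]]]'; python3 -c "
from h import *
st();
for u in(0.03,.15): print(bayT(up=u)[0],rel(*bayT(up=u)))"
```

```text
clock: 6.92
position: [0.5473, 0.2399, 0.2951]
ee_rot: [-0.008, 0.98, -0.019, -0.197]
ft_force: [-0.1, -0.6, -1.3]
grip_width: 0.595
t 6.925 pos [0.5473 0.2399 0.2951] ypr [[-0.922, -0.023, -0.386], [-0.008, 0.999, -0.041], [0.387, -0.034, -0.921]] grip 0.0508 F [-0.1 -0.6 -1.3] j [-0.58  0.56  0.26  1.09 -0.23  1.9   1.23]
[0.49723712 0.23127972 0.18638843] [0.0041, -0.0037, 0.1199, 0.0405, 0.0355, -0.1765]
[0.54693381 0.24138755 0.29514536] [0.0003, 0.0015, 0.0001, 0.0405, 0.0355, -0.1765]
```

```bash
python3 -m handwheel '[[[0,0,0,0.02,0.018,-0.09,0.045],[0,0.001,0,0.04,0.0355,-0.1765,0.045],[0.001,-0.001,0.03,0.04,0.0355,-0.1765,0.045],[0.003,-0.002,0.06,0.04,0.0355,-0.1765,0.045],[0.004,-0.0037,0.09,0.04,0.0355,-0.1765,0.045],[0.004,-0.0037,0.09,0.04,0.0355,-0.1765,0.045],[0.004,-0.0037,0.09,0.04,0.0355,-0.1765,0.045]]]'; cat > look.py <<'E'
from h import *
import sys
k=sys.argv[1]
st();print(rel(*bayT(up=0)))
for n in('top','scene'): cv2.imwrite(f'pics/{n}{k}.png',manip.camera(n))
a=cv2.imread(f'pics/top{k}.png')[150:320,130:270];b=cv2.imread(f'pics/scene{k}.png')[60:230,330:500]
cv2.imwrite(f'pics/c{k}.png',cv2.resize(np.hstack([a,b]),None,fx=2.5,fy=2.5,interpolation=cv2.INTER_CUBIC))
E
python3 look.py 3
```

```text
clock: 7.8
position: [0.5099, 0.2333, 0.2168]
ee_rot: [-0.095, 0.972, -0.021, -0.213]
ft_force: [0.8, 0.9, -0.3]
grip_width: 0.597
t 7.8 pos [0.5099 0.2333 0.2168] ypr [[-0.891, -0.194, -0.41], [-0.177, 0.981, -0.081], [0.418, 0.0, -0.909]] grip 0.051 F [ 0.8  0.9 -0.3] j [-0.59  0.53  0.21  1.3  -0.19  1.75  1.39]
[-0.0009, 0.0004, 0.0629, 0.0023, 0.0053, -0.0044]
```

View pics/c3.png

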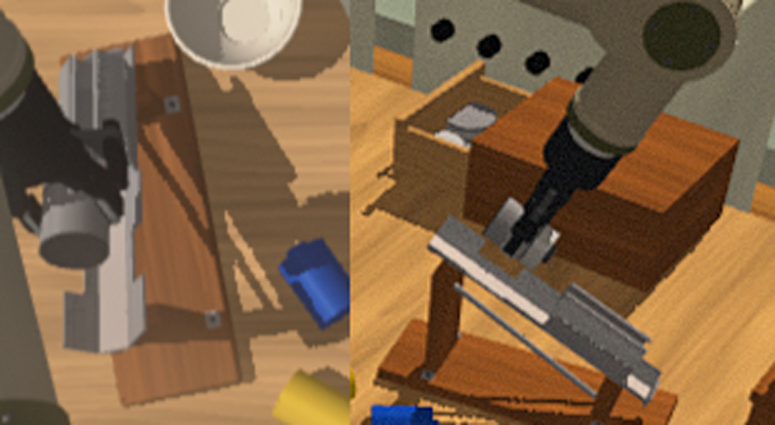

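```bash
python3 -m handwheel '[[[-0.001,0,0.015,0.002,0.005,-0.004,0.045],[-0.001,0,0.03,0.002,0.005,-0.004,0.045],[-0.001,0,0.04,0.002,0.005,-0.004,0.045],[-0.001,0,0.048,0.002,0.005,-0.004,0.045],[-0.001,0,0.053,0.002,0.005,-0.004,0.045],[-0.001,0,0.057,0.002,0.005,-0.004,0.045],[-0.001,0,0.057,0.002,0.005,-0.004,0.045]]]'; python3 look.py 4
```

```text
clock: 8.78
position: [0.4871, 0.2294, 0.1644]
ee_rot: [-0.098, 0.971, -0.021, -0.215]
ft_force: [-0.1, 2.1, -1.0]
grip_width: 0.594
t 8.775 pos [0.4871 0.2294 0.1644] ypr [[-0.888, -0.199, -0.413], [-0.181, 0.98, -0.083], [0.422, 0.001, -0.907]] grip 0.0507 F [-0.1  2.1 -1. ] j [-0.6   0.52  0.2   1.43 -0.19  1.63  1.4 ]
[-0.0, -0.0001, 0.0058, 0.0009, 0.001, 0.0006]
```

View pics/c4.png

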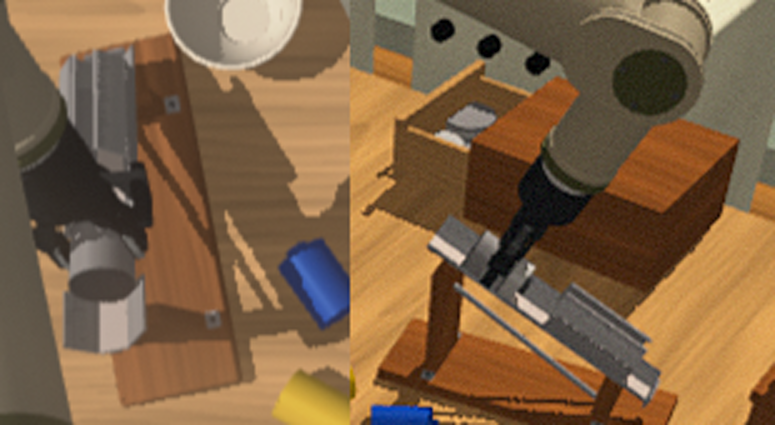

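```bash
python3 -m handwheel '[[[0,0,0.002,0,0,0,0.045],[0,0,0.004,0,0,0,0.045],[0,0,0.004,0,0,0,0.045]]]';python3 -m handwheel '[[[0,0,0.0015,0,0,0,0.045],[0,0,0.0015,0,0,0,0.045]]]'; python3 -c "
from h import *
st();print(rel(*bayT()))"
```

```text
clock: 9.25
position: [0.4867, 0.2303, 0.1626]
ee_rot: [-0.099, 0.972, -0.02, -0.213]
ft_force: [3.9, 6.2, 11.1]
grip_width: 0.596
clock: 9.5
position: [0.4867, 0.2306, 0.1624]
ee_rot: [-0.099, 0.972, -0.019, -0.212]
ft_force: [6.7, 6.7, 18.2]
grip_width: 0.592
t 9.5 pos [0.4867 0.2306 0.1624] ypr [[-0.891, -0.2, -0.409], [-0.184, 0.98, -0.08], [0.416, 0.004, -0.909]] grip 0.0506 F [ 6.7  6.7 18.2] j [-0.6   0.51  0.2   1.44 -0.19  1.62  1.4 ]
[0.0007, -0.0014, 0.0038, 0.0034, 0.0071, 0.0025]
```

```bash
python3 -m handwheel '[[[0,0.001,-0.003,0,0,0,0.045],[0,0.003,-0.003,0,0,0,0.045],[0,0.003,-0.001,0,0,0,0.045],[0,0.003,-0.001,0,0,0,0.045]]]'; python3 -c "
from h import *
st();print(rel(*bayT()))"
```

```text
clock: 10.0
position: [0.486, 0.2315, 0.1623]
ee_rot: [-0.098, 0.972, -0.021, -0.213]
ft_force: [5.0, 1.8, 17.7]
grip_width: 0.595
t 10.0 pos [0.486  0.2315 0.1623] ypr [[-0.89, -0.198, -0.411], [-0.181, 0.98, -0.082], [0.419, 0.001, -0.908]] grip 0.0508 F [ 5.   1.8 17.7] j [-0.6   0.52  0.2   1.44 -0.19  1.63  1.39]
[0.0003, -0.0024, 0.0036, 0.0011, 0.004, -0.0004]
```

```bash
python3 -m handwheel '[[[0,0,-0.001,0,0,0,0.045],[0,0,-0.001,0,0,0,0.058],[0,0,-0.001,0,0,0,0.07],[0,0,-0.001,0,0,0,0.08],[0,0,-0.001,0,0,0,0.085],[0,0,-0.001,0,0,0,0.085]]]';python3 -m handwheel '[[[0,0,-0.02,0,0,0,0.085],[0,0,-0.06,0,0,0,0.085],[0,0,-0.12,0,0,0,0.085],[0,0,-0.15,0,0,0,0.085]]]'; python3 look.py 5
```

```text
clock: 10.75
position: [0.4849, 0.2315, 0.1609]
ee_rot: [-0.098, 0.971, -0.022, -0.215]
ft_force: [-0.5, -0.3, -0.5]
grip_width: 0.994
clock: 11.25
position: [0.5483, 0.2443, 0.2998]
ee_rot: [-0.098, 0.972, -0.021, -0.214]
ft_force: [1.1, 0.7, -1.4]
grip_width: 0.996
t 11.25 pos [0.5483 0.2443 0.2998] ypr [[-0.89, -0.199, -0.411], [-0.181, 0.98, -0.083], [0.419, 0.001, -0.908]] grip 0.0851 F [ 1.1  0.7 -1.4] j [-0.57  0.6   0.23  1.03 -0.21  1.95  1.39]
[0.0003, -0.0027, 0.155, 0.0009, 0.0035, 0.0001]
```

View pics/c5.png

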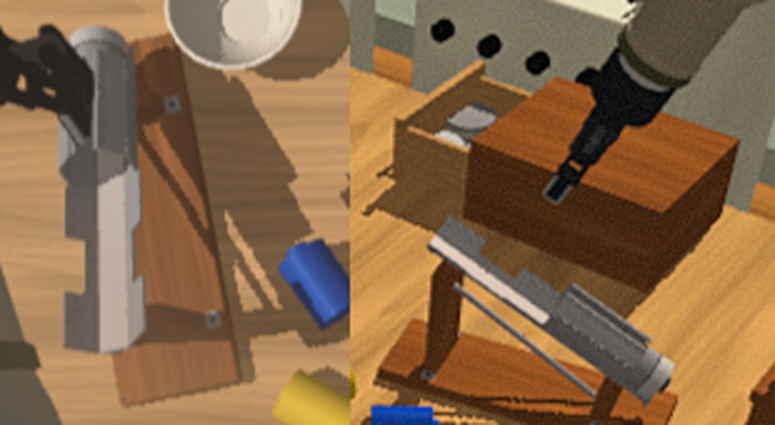

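```bash
python3 -c "
from h import *
q=np.load('tins.npy')[1];print(rel([q[0],q[1],.3],Rdown(q[2]+np.pi)))"
```

```text
[0.0157, -0.4655, 0.0063, -0.1481, -0.4142, 0.6813]
```

```bash
python3 -m handwheel '[[[0.002,-0.06,0,-0.018,-0.05,0.085,0.0854],[0.004,-0.12,0,-0.037,-0.1,0.17,0.0854],[0.006,-0.18,0.001,-0.055,-0.15,0.255,0.0854],[0.008,-0.24,0.002,-0.074,-0.2,0.34,0.0854],[0.01,-0.3,0.003,-0.09,-0.25,0.425,0.0854],[0.012,-0.36,0.004,-0.11,-0.31,0.51,0.0854],[0.014,-0.42,0.005,-0.13,-0.36,0.6,0.0854],[0.0157,-0.4655,0.0063,-0.148,-0.414,0.681,0.0854]]]';  python3 -c "
from h import *
st();q=np.load('tins.npy')[1];print(rel([q[0],q[1],.3],Rdown(q[2]+np.pi)))"
```

```text
clock: 12.35
position: [0.6225, -0.2183, 0.2969]
ee_rot: [0.245, 0.969, -0.002, -0.002]
ft_force: [-0.1, 0.3, 0.1]
grip_width: 0.994
t 12.35 pos [ 0.6225 -0.2183  0.2969] ypr [[-0.88, 0.476, -0.004], [0.476, 0.88, -0.002], [0.003, -0.004, -1.0]] grip 0.0849 F [-0.1  0.3  0.1] j [-0.09  0.42  0.52  1.27 -0.2   1.51  1.48]
[-0.0005, 0.0037, -0.0031, -0.0039, -0.0025, -0.0041]
```

```bash
python3 -m handwheel '[[[0,0.002,0.06,-0.004,-0.002,-0.004,0.0854],[0,0.0037,0.12,-0.004,-0.0025,-0.004,0.0854],[0,0.0037,0.18,-0.004,-0.0025,-0.004,0.0854],[0,0.0037,0.22,-0.004,-0.0025,-0.004,0.0854],[0,0.0037,0.25,-0.004,-0.0025,-0.004,0.0854],[0,0.0037,0.27,-0.004,-0.0025,-0.004,0.0854],[0,0.0037,0.284,-0.004,-0.0025,-0.004,0.0854],[0,0.0037,0.288,-0.004,-0.0025,-0.004,0.0854]]]'; python3 -c "
from h import *
st();q=np.load('tins.npy')[1];print(rel([q[0],q[1],.008],Rdown(q[2]+np.pi)))
b=manip.camera('scene')[240:360,270:430]
cv2.imwrite('pics/c6.png',cv2.resize(b,None,fx=3,fy=3))"
```

```text
clock: 13.35
position: [0.6235, -0.2126, 0.0093]
ee_rot: [0.241, 0.97, 0.0, -0.001]
ft_force: [-0.5, 0.2, -0.2]
grip_width: 0.997
t 13.35 pos [ 0.6235 -0.2126  0.0093] ypr [[-0.884, 0.468, -0.001], [0.468, 0.884, 0.001], [0.001, 0.0, -1.0]] grip 0.0852 F [-0.5  0.2 -0.2] j [-0.06  0.64  0.43  1.59 -0.31  0.98  1.55]
[-0.0023, -0.0018, 0.0013, 0.0002, -0.0013, 0.0046]
```

View pics/c6.png

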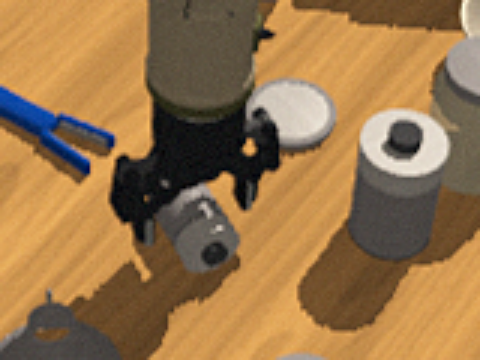

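```bash
python3 -m handwheel '[[[-0.002,-0.002,0,0,0,0.004,0.0854],[-0.002,-0.002,0,0,0,0.004,0.045],[-0.002,-0.002,0,0,0,0.004,0.045],[-0.002,-0.002,0,0,0,0.004,0.045],[-0.002,-0.002,0,0,0,0.004,0.045],[-0.002,-0.002,-0.01,0,0,0.004,0.045],[-0.002,-0.002,-0.03,0,0,0.004,0.045]]]' 40;python3 -m handwheel '[[[0,0,-0.05,0,0,0,0.045],[0,0,-0.1,0,0,0,0.045],[0,0,-0.15,0,0,0,0.045],[0,0,-0.2,0,0,0,0.045],[0,0,-0.27,0,0,0,0.045],[0,0,-0.27,0,0,0,0.045]]]';  python3 -c "
from h import *
st();
print(rel(*bayT(up=.12)))"
```

```text
clock: 14.28
position: [0.6239, -0.2151, 0.04]
ee_rot: [0.243, 0.97, 0.0, -0.001]
ft_force: [0.2, -0.0, -1.0]
grip_width: 0.594
clock: 15.02
position: [0.6257, -0.2166, 0.3166]
ee_rot: [0.243, 0.97, 0.0, 0.004]
ft_force: [-0.4, -0.3, -1.4]
grip_width: 0.595
t 15.025 pos [ 0.6257 -0.2166  0.3166] ypr [[-0.882, 0.472, 0.008], [0.472, 0.882, -0.002], [-0.008, 0.002, -1.0]] grip 0.0508 F [-0.4 -0.3 -1.4] j [-0.1   0.41  0.53  1.24 -0.2   1.53  1.48]
[0.2958, 0.3583, 0.0471, 0.1506, 0.4271, -0.6814]
```

```bash
python3 -m handwheel '[[[0.04,0.045,0,0.019,0.053,-0.085,0.045],[0.08,0.09,0,0.038,0.106,-0.17,0.045],[0.12,0.135,0.0,0.056,0.16,-0.255,0.045],[0.16,0.18,0.0,0.075,0.213,-0.34,0.045],[0.2,0.225,0,0.094,0.267,-0.425,0.045],[0.24,0.27,0.01,0.113,0.32,-0.51,0.045],[0.27,0.315,0.02,0.132,0.373,-0.6,0.045],[0.29,0.355,0.04,0.15,0.427,-0.681,0.045]]]';  python3 -c "
from h import *
st();print(rel(*bayT(up=.06)),rel(*bayT(up=0)))"
```

```text
clock: 16.02
position: [0.5357, 0.2367, 0.2711]
ee_rot: [-0.1, 0.97, -0.02, -0.219]
ft_force: [1.4, 0.9, -0.4]
grip_width: 0.595
t 16.025 pos [0.5357 0.2367 0.2711] ypr [[-0.884, -0.203, -0.422], [-0.186, 0.979, -0.082], [0.429, 0.006, -0.903]] grip 0.0508 F [ 1.4  0.9 -0.4] j [-0.57  0.57  0.22  1.12 -0.2   1.89  1.4 ]
[-0.0011, 0.0022, 0.0631, 0.0037, -0.0076, 0.0063] [-0.0016, 0.0019, 0.1231, 0.0037, -0.0076, 0.0063]
```

```bash
python3 -m handwheel '[[[-0.001,0.004,0.03,0.003,-0.007,0.006,0.045],[-0.0015,0.0042,0.055,0.0035,-0.0076,0.006,0.045],[-0.0015,0.0042,0.075,0.0035,-0.0076,0.006,0.045],[-0.0015,0.0042,0.092,0.0035,-0.0076,0.006,0.045],[-0.0015,0.0042,0.104,0.0035,-0.0076,0.006,0.045],[-0.0015,0.0042,0.111,0.0035,-0.0076,0.006,0.045],[-0.0015,0.0042,0.115,0.0035,-0.0076,0.006,0.045],[-0.0015,0.0042,0.115,0.0035,-0.0076,0.006,0.045]]]'; python3 look.py 7
```

```text
clock: 17.02
position: [0.4884, 0.2293, 0.1658]
ee_rot: [-0.096, 0.972, -0.022, -0.215]
ft_force: [0.9, 0.6, -1.1]
grip_width: 0.592
t 17.025 pos [0.4884 0.2293 0.1658] ypr [[-0.889, -0.195, -0.414], [-0.177, 0.981, -0.084], [0.423, -0.001, -0.906]] grip 0.0506 F [ 0.9  0.6 -1.1] j [-0.6   0.52  0.2   1.42 -0.19  1.64  1.39]
[0.0005, 0.0001, 0.0075, 0.0006, -0.0001, -0.0041]
```

View pics/c7.png

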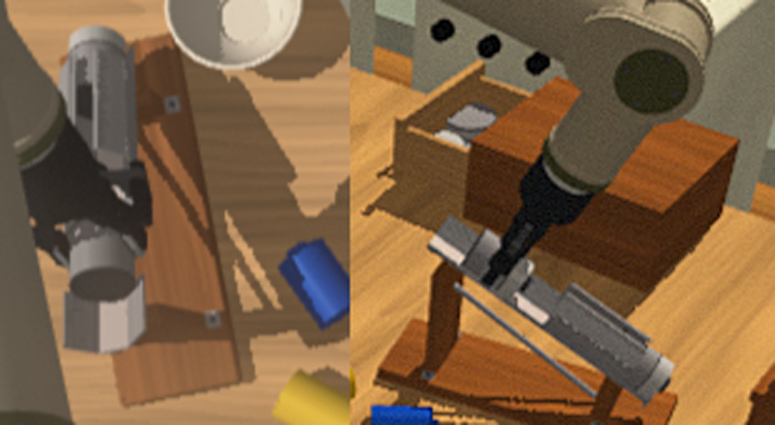

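```bash
python3 -m handwheel '[[[0,0.0025,0.001,0,0,-0.003,0.045],[0,0.0025,0.003,0,0,-0.003,0.045],[0,0.0025,0.005,0,0,-0.003,0.045],[0,0.0025,0.005,0,0,-0.003,0.045]]]'; python3 -c "
from h import *
st();print(rel(*bayT()))"
```

```text
clock: 17.62
position: [0.4862, 0.2316, 0.162]
ee_rot: [-0.097, 0.972, -0.021, -0.215]
ft_force: [1.1, 2.2, 5.9]
grip_width: 0.593
t 17.625 pos [0.4862 0.2316 0.162 ] ypr [[-0.889, -0.198, -0.413], [-0.18, 0.98, -0.083], [0.421, 0.001, -0.907]] grip 0.0506 F [1.1 2.2 5.9] j [-0.6   0.52  0.2   1.43 -0.19  1.63  1.39]
[0.0006, -0.0026, 0.0033, 0.0012, 0.0013, -0.0009]
```

Contact at the same height as before (6 N). Release.

```bash
python3 -m handwheel '[[[0,0,0,0,0,0,0.058],[0,0,0,0,0,0,0.07],[0,0,0,0,0,0,0.08],[0,0,0,0,0,0,0.085],[0,0,0,0,0,0,0.085]]]';python3 -m handwheel '[[[0,0,-0.02,0,0,0,0.085],[0,0,-0.06,0,0,0,0.085],[0,0,-0.12,0,0,0,0.085],[0,0,-0.15,0,0,0,0.085]]]'; python3 look.py 8; python3 -c "
from h import *
q=np.load('tins.npy')[2];print(rel([q[0],q[1],.3],Rdown(q[2]+np.pi)))"
```

```text
clock: 18.25
position: [0.4857, 0.2314, 0.1611]
ee_rot: [-0.097, 0.971, -0.022, -0.216]
ft_force: [0.1, -0.3, -0.4]
grip_width: 0.997
clock: 18.75
position: [0.5491, 0.244, 0.2998]
ee_rot: [-0.097, 0.972, -0.021, -0.214]
ft_force: [1.3, 0.6, -0.1]
grip_width: 0.997
t 18.75 pos [0.5491 0.244  0.2998] ypr [[-0.89, -0.198, -0.412], [-0.18, 0.98, -0.083], [0.42, 0.001, -0.908]] grip 0.0852 F [ 1.3  0.6 -0.1] j [-0.56  0.6   0.23  1.03 -0.2   1.96  1.39]
[0.0009, -0.0023, 0.1554, 0.001, 0.0029, -0.001]
[0.2004, -0.5452, 0.0916, 0.0599, -0.429, -0.2696]
```

View pics/c8.png

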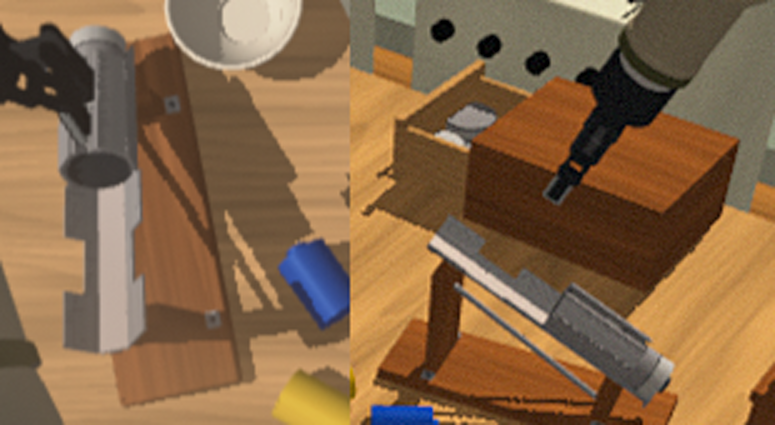

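```bash
python3 -c "
from h import *
q=np.load('tins.npy')[2];print(rel([q[0],q[1],.3],Rdown(q[2])));print(rel([q[0],q[1],.3],Rdown(q[2]+1.4)))"
```

```text
[0.2004, -0.5452, 0.0916, -0.6153, -0.0859, 2.8061]
[0.2004, -0.5452, 0.0916, -0.3159, -0.3515, 1.4431]
```

```bash
python3 -m handwheel '[[[0.02,-0.054,0.009,-0.038,-0.042,0.172,0.0854],[0.04,-0.109,0.018,-0.076,-0.084,0.344,0.0854],[0.06,-0.163,0.027,-0.114,-0.126,0.516,0.0854],[0.08,-0.218,0.037,-0.151,-0.168,0.689,0.0854],[0.1,-0.272,0.046,-0.189,-0.21,0.861,0.0854],[0.12,-0.327,0.055,-0.227,-0.252,1.033,0.0854],[0.14,-0.381,0.064,-0.265,-0.294,1.205,0.0854],[0.16,-0.436,0.073,-0.303,-0.337,1.377,0.0854]]]';  python3 -c "
from h import *
st();q=np.load('tins.npy')[2];print(rel([q[0],q[1],.3],Rdown(q[2])))"
```

```text
clock: 19.85
position: [0.4607, -0.2199, 0.2978]
ee_rot: [0.568, 0.823, -0.002, -0.011]
ft_force: [0.4, -1.0, -0.2]
grip_width: 1.001
t 19.85 pos [ 0.4607 -0.2199  0.2978] ypr [[-0.355, 0.935, -0.02], [0.935, 0.355, 0.009], [0.016, -0.016, -1.0]] grip 0.0855 F [ 0.4 -1.  -0.2] j [-0.26  0.05  0.65  1.66 -0.03  1.46  0.76]
[-0.0996, -0.0586, -0.0028, -0.0242, -0.0015, 1.4606]
```

```bash
python3 -m handwheel '[[[-0.03,-0.02,-0.003,-0.012,0,0.18,0.0854],[-0.06,-0.04,-0.003,-0.024,0,0.36,0.0854],[-0.09,-0.0586,-0.003,-0.024,0,0.54,0.0854],[-0.0996,-0.0586,-0.003,-0.024,-0.001,0.72,0.0854],[-0.0996,-0.0586,-0.003,-0.024,-0.001,0.9,0.0854],[-0.0996,-0.0586,-0.003,-0.024,-0.001,1.08,0.0854],[-0.0996,-0.0586,-0.003,-0.024,-0.001,1.26,0.0854],[-0.0996,-0.0586,-0.003,-0.024,-0.0015,1.46,0.0854]]]';  python3 -c "
from h import *
st();q=np.load('tins.npy')[2];print(rel([q[0],q[1],.3],Rdown(q[2])))"
```

```text
clock: 20.85
position: [0.4427, -0.3319, 0.2999]
ee_rot: [0.971, 0.24, -0.001, -0.001]
ft_force: [0.5, -0.0, 1.0]
grip_width: 1.001
t 20.85 pos [ 0.4427 -0.3319  0.2999] ypr [[0.884, 0.467, -0.002], [0.467, -0.884, 0.001], [-0.001, -0.002, -1.0]] grip 0.0854 F [ 0.5 -0.   1. ] j [-0.21  0.18  0.88  1.58 -0.14  1.45 -0.4 ]
[-0.0021, 0.0011, -0.0001, -0.0022, 0.0014, 0.0127]
```

```bash
python3 -m handwheel '[[[-0.002,0.001,0.06,-0.002,0.001,0.013,0.0854],[-0.002,0.001,0.12,-0.002,0.001,0.013,0.0854],[-0.002,0.001,0.18,-0.002,0.001,0.013,0.0854],[-0.002,0.001,0.22,-0.002,0.001,0.013,0.0854],[-0.002,0.001,0.25,-0.002,0.001,0.013,0.0854],[-0.002,0.001,0.27,-0.002,0.001,0.013,0.0854],[-0.002,0.001,0.287,-0.002,0.001,0.013,0.0854],[-0.002,0.001,0.291,-0.002,0.001,0.013,0.0854]]]'; python3 -c "
from h import *
st();q=np.load('tins.npy')[2];print(rel([q[0],q[1],.009],Rdown(q[2])))
b=manip.camera('scene')[240:360,190:350]
cv2.imwrite('pics/c9.png',cv2.resize(b,None,fx=3,fy=3))"
```

```text
clock: 21.85
position: [0.4412, -0.3338, 0.0092]
ee_rot: [0.971, 0.237, -0.0, 0.0]
ft_force: [0.9, 0.3, 0.9]
grip_width: 0.999
t 21.85 pos [ 0.4412 -0.3338  0.0092] ypr [[0.888, 0.461, -0.0], [0.461, -0.888, -0.001], [-0.001, 0.0, -1.0]] grip 0.0853 F [0.9 0.3 0.9] j [-0.04  0.51  0.73  1.9  -0.43  0.9  -0.18]
[0.0002, 0.0001, 0.0002, 0.0004, 0.0006, 0.0056]
```

View pics/c9.png

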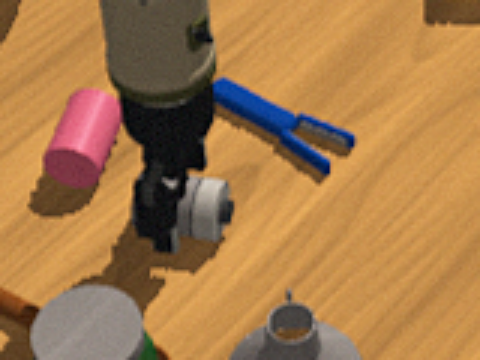

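The fingers straddle the grey tin (knob at about (228,207) in the crop), clear of the pink one.

```bash
python3 -m handwheel '[[[0,0,0,0,0,0.005,0.0854],[0,0,0,0,0,0.005,0.045],[0,0,0,0,0,0.005,0.045],[0,0,0,0,0,0.005,0.045],[0,0,0,0,0,0.005,0.045],[0,0,-0.01,0,0,0.005,0.045],[0,0,-0.03,0,0,0.005,0.045]]]' 40;python3 -m handwheel '[[[0,0,-0.05,0,0,0,0.045],[0,0,-0.1,0,0,0,0.045],[0,0,-0.15,0,0,0,0.045],[0,0,-0.2,0,0,0,0.045],[0,0,-0.27,0,0,0,0.045],[0,0,-0.27,0,0,0,0.045]]]';  python3 -c "
from h import *
st();
F=np.diag([-1,-1,1])
p,R=bayT(up=.12);print(rel(p,R@F))"
```

```text
clock: 22.78
position: [0.441, -0.3338, 0.0405]
ee_rot: [0.972, 0.235, -0.0, 0.0]
ft_force: [-0.4, -0.1, -0.7]
grip_width: 0.593
clock: 23.52
position: [0.4418, -0.3354, 0.3151]
ee_rot: [0.972, 0.234, 0.003, 0.003]
ft_force: [-1.1, -0.1, -2.2]
grip_width: 0.599
t 23.525 pos [ 0.4418 -0.3354  0.3151] ypr [[0.89, 0.455, 0.007], [0.455, -0.89, -0.004], [0.005, 0.007, -1.0]] grip 0.0511 F [-1.1 -0.1 -2.2] j [-0.23  0.17  0.91  1.56 -0.14  1.47 -0.41]
[0.3436, -0.4695, 0.0458, 0.065, -0.4393, 0.2662]
```

```bash
python3 -m handwheel '[[[0.03,-0.041,0,0,0,0.03,0.045],[0.06,-0.082,0,0,0,0.06,0.045],[0.09,-0.123,0,0.01,-0.05,0.09,0.045],[0.12,-0.164,0,0.015,-0.1,0.12,0.045],[0.15,-0.205,0,0.022,-0.15,0.15,0.045],[0.18,-0.246,0,0.03,-0.2,0.18,0.045],[0.21,-0.287,0,0.037,-0.25,0.2,0.045],[0.24,-0.328,0,0.044,-0.3,0.22,0.045]]]';  python3 -c "
from h import *
st();
F=np.diag([-1,-1,1])
p,R=bayT(up=.12);print(rel(p,R@F))"
```

```text
clock: 24.52
position: [0.505, 0.0689, 0.3097]
ee_rot: [0.981, 0.124, -0.151, 0.014]
ft_force: [-0.5, -0.6, 0.4]
grip_width: 0.592
t 24.525 pos [0.505  0.0689 0.3097] ypr [[0.924, 0.247, -0.292], [0.238, -0.969, -0.066], [-0.299, -0.009, -0.954]] grip 0.0506 F [-0.5 -0.6  0.4] j [-0.71  0.31  0.62  1.43 -0.14  1.76 -1.41]
[0.0802, -0.1571, 0.0201, 0.0093, -0.1322, 0.0485]
```

```bash
python3 -m handwheel '[[[0.02,-0.04,0,0.002,-0.03,0.01,0.045],[0.04,-0.08,0,0.004,-0.06,0.02,0.045],[0.06,-0.12,0.005,0.007,-0.1,0.035,0.045],[0.08,-0.157,0.015,0.009,-0.132,0.0485,0.045],[0.08,-0.157,0.02,0.009,-0.132,0.0485,0.045],[0.08,-0.157,0.02,0.009,-0.132,0.0485,0.045]]]';  python3 -c "
from h import *
st();
F=np.diag([-1,-1,1])
p,R=bayT(up=0);print(rel(p,R@F))"
```

```text
clock: 25.28
position: [0.5344, 0.2366, 0.2679]
ee_rot: [0.972, 0.098, -0.215, 0.022]
ft_force: [-0.3, -0.8, -0.2]
grip_width: 0.598
t 25.275 pos [0.5344 0.2366 0.2679] ypr [[0.889, 0.2, -0.413], [0.181, -0.98, -0.085], [-0.422, 0.001, -0.907]] grip 0.051 F [-0.3 -0.8 -0.2] j [-0.76  0.6   0.55  1.16 -0.33  1.89 -1.64]
[0.0004, -0.0023, 0.1197, 0.0013, -0.0012, -0.0001]
```

```bash
python3 -m handwheel '[[[0,-0.0045,0.03,0,0,0,0.045],[0,-0.0048,0.055,0,0,0,0.045],[0,-0.0048,0.075,0,0,0,0.045],[0,-0.0048,0.092,0,0,0,0.045],[0,-0.0048,0.104,0,0,0,0.045],[0,-0.0048,0.110,0,0,0,0.045],[0,-0.0048,0.112,0,0,0,0.045],[0,-0.0048,0.112,0,0,0,0.045]]]'; python3 look.py 10; python3 -c "
from h import *
F=np.diag([-1,-1,1])
p,R=bayT(up=0);print(rel(p,R@F))"
```

```text
clock: 26.28
position: [0.4876, 0.2328, 0.1669]
ee_rot: [0.972, 0.098, -0.214, 0.021]
ft_force: [0.2, 0.1, -1.8]
grip_width: 0.602
t 26.275 pos [0.4876 0.2328 0.1669] ypr [[0.889, 0.201, -0.412], [0.182, -0.98, -0.084], [-0.42, -0.0, -0.907]] grip 0.0514 F [ 0.2  0.1 -1.8] j [-0.83  0.56  0.53  1.44 -0.32  1.66 -1.63]
[-0.0, 0.0034, 0.0085, 0.0038, 0.0002, -3.1403]
[-0.0001, 0.0034, 0.0085, 0.0002, -0.0024, 0.0013]
```

View pics/c10.png

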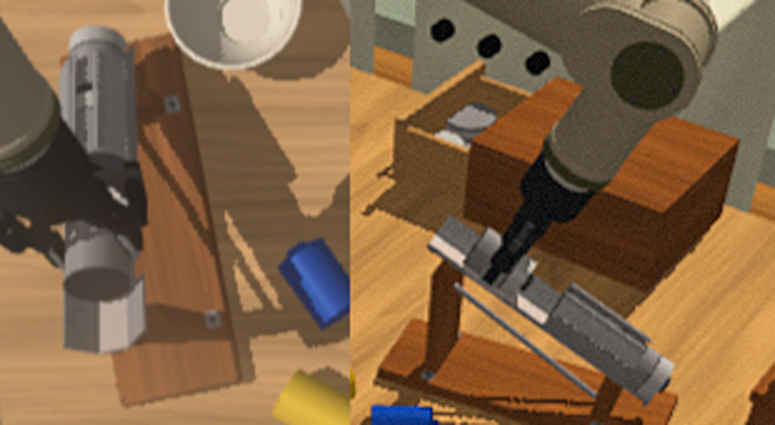

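```bash
python3 -m handwheel '[[[0,0.001,0.002,0,0,0,0.045],[0,0.001,0.004,0,0,0,0.045],[0,0.001,0.0055,0,0,0,0.045],[0,0.001,0.0055,0,0,0,0.045]]]'; python3 -c "
from h import *
st();
F=np.diag([-1,-1,1])
p,R=bayT(up=0);print(rel(p,R@F))"
```

```text
clock: 26.88
position: [0.4858, 0.2314, 0.1623]
ee_rot: [0.972, 0.098, -0.214, 0.021]
ft_force: [0.9, -0.0, 5.5]
grip_width: 0.597
t 26.875 pos [0.4858 0.2314 0.1623] ypr [[0.889, 0.2, -0.411], [0.182, -0.98, -0.084], [-0.42, -0.001, -0.908]] grip 0.051 F [ 0.9 -0.   5.5] j [-0.83  0.56  0.53  1.45 -0.32  1.65 -1.63]
[-0.0, 0.0024, 0.0035, -0.0001, -0.0032, 0.0013]
```

Seated (5.5 N at the same height). Release and retract.

```bash
python3 -m handwheel '[[[0,0,0,0,0,0,0.058],[0,0,0,0,0,0,0.07],[0,0,0,0,0,0,0.08],[0,0,0,0,0,0,0.085],[0,0,0,0,0,0,0.085],[0,0,0,0,0,0,0.085]]]';python3 -m handwheel '[[[0,0,-0.02,0,0,0,0.085],[0,0,-0.06,0,0,0,0.085],[0,0,-0.11,0,0,0,0.085],[0,0,-0.15,0,0,0,0.085],[0,0,-0.15,0,0,0,0.085]]]';python3 -m handwheel '[[[0,0.05,0,0,0,0,0.085],[0,0.1,0,0,0,0,0.085],[0,0.15,0,0,0,0,0.085],[0,0.2,0,0,0,0,0.085],[0,0.2,0,0,0,0,0.085],[0,0.2,0,0,0,0,0.085]]]'; python3 look.py 11
```

```text
clock: 27.62
position: [0.4853, 0.2314, 0.1615]
ee_rot: [0.972, 0.098, -0.214, 0.022]
ft_force: [0.3, -0.9, -0.1]
grip_width: 0.995
clock: 28.25
position: [0.5487, 0.244, 0.2998]
ee_rot: [0.972, 0.098, -0.212, 0.021]
ft_force: [0.5, -0.1, -1.3]
grip_width: 0.995
clock: 29.0
position: [0.587, 0.0487, 0.2969]
ee_rot: [0.971, 0.099, -0.215, 0.021]
ft_force: [-0.7, 0.9, -0.8]
grip_width: 1.0
t 29.0 pos [0.587  0.0487 0.2969] ypr [[0.888, 0.201, -0.413], [0.183, -0.98, -0.084], [-0.422, -0.001, -0.907]] grip 0.0854 F [-0.7  0.9 -0.8] j [-0.51  0.62  0.61  1.08 -0.24  1.95 -1.33]
[0.0002, -0.1968, 0.152, 0.0015, -0.0005, -3.1397]
```

View pics/c11.png

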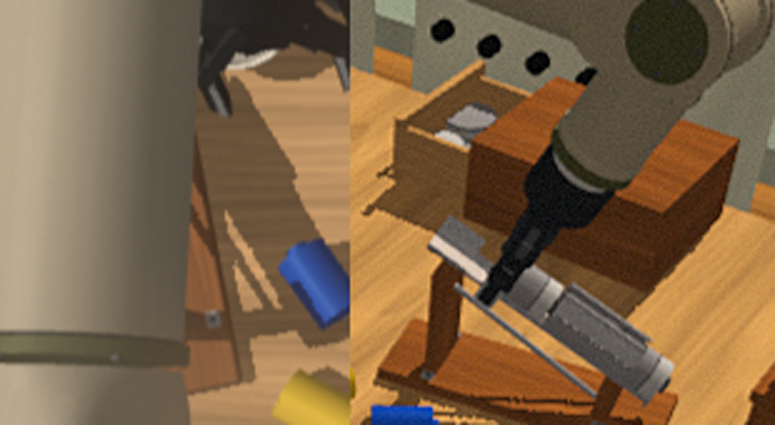

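View pics/scene11.png

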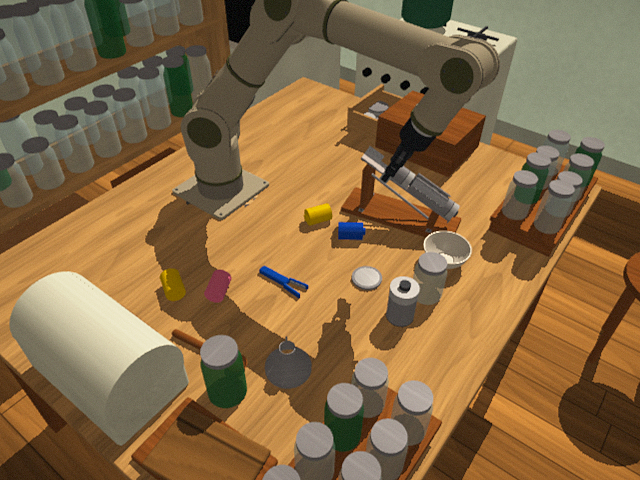

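```bash
python3 -m handwheel '[[[0,0.05,-0.02,0,0.1,0,0.085],[0,0.1,-0.02,0,0.2,0,0.085],[0,0.15,-0.02,0,0.3,0,0.085],[0,0.2,-0.02,0,0.4,0,0.085],[0,0.25,-0.02,0,0.4,0,0.085],[0,0.25,-0.02,0,0.4,0,0.085]]]'; cat > fin.py <<'E'
from h import *
st();k=12
for n in('top','scene'): cv2.imwrite(f'pics/{n}{k}.png',manip.camera(n))
T=Ttr(np.load("tr.npy"));T[:3,3]+=T[:3,1]*-.0025
def f(n,u0,v0,u1,v1,s):
    im=cv2.resize(cv2.imread(f'pics/{n}{k}.png')[v0:v1,u0:u1],None,fx=s,fy=s,interpolation=cv2.INTER_CUBIC)
    raw=im.copy()
    for x in(0,80,160,232):
        th=np.linspace(0,2*np.pi,40);c=np.c_[th*0+x/1e3,.026*np.cos(th),.026+.026*np.sin(th)]
        q=((proj(n,ap(T,c))+.5-[u0,v0])*s).round().astype(np.int32);cv2.polylines(im,[q],True,(0,255,0),1)
    return np.hstack([raw,im])
cv2.imwrite("pics/f_t.png",f("top",140,150,220,310,3.5));cv2.imwrite("pics/f_s.png",f("scene",350,140,480,230,3))
E
python3 fin.py
```

```text
clock: 29.85
position: [0.6448, -0.1987, 0.3154]
ee_rot: [0.995, 0.098, -0.018, 0.002]
ft_force: [-0.1, 0.8, -0.1]
grip_width: 0.993
t 29.85 pos [ 0.6448 -0.1987  0.3154] ypr [[0.98, 0.196, -0.035], [0.196, -0.981, -0.008], [-0.035, 0.001, -0.999]] grip 0.0848 F [-0.1  0.8 -0.1] j [-0.2   0.5   0.67  1.16 -0.29  1.6  -0.96]
```

View pics/f_t.png

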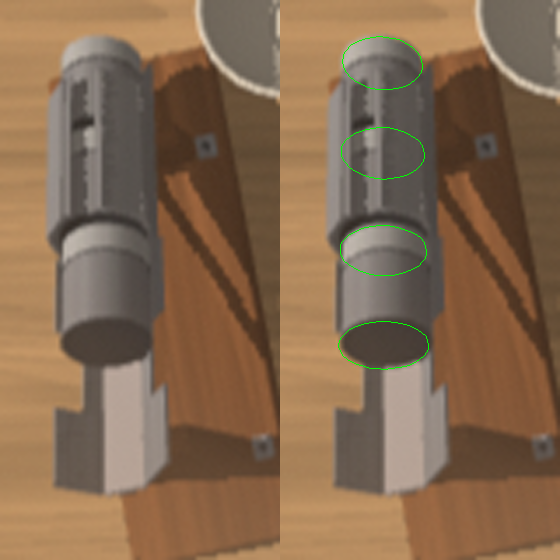

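View pics/f_s.png

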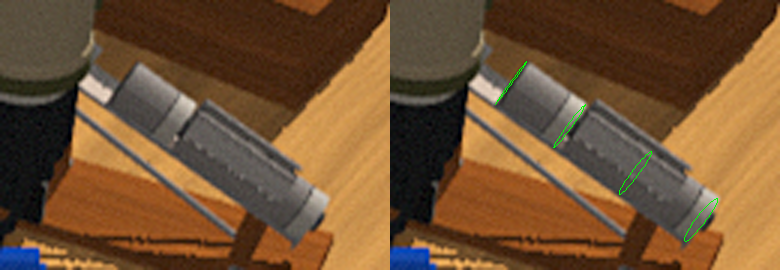

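View pics/top12.png

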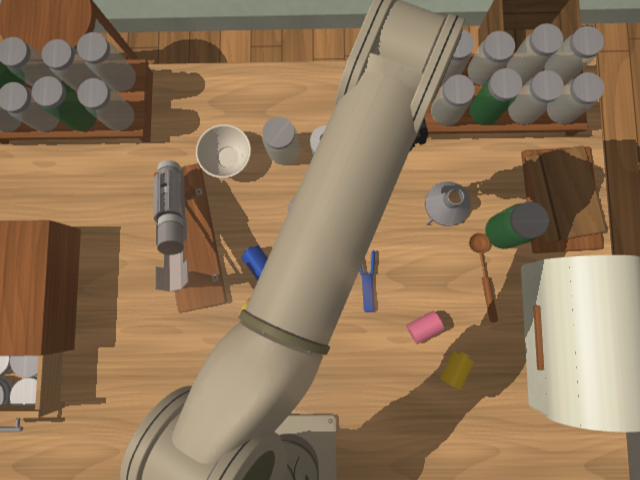

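The overlay circles, drawn at trough x 0, 80, 160 and 232 mm, sit on the tin ends. The three tins are closed up, pale lids downhill, and nothing else has moved.

```bash
python3 -c "
from workcell import manip
print(manip.hand_in())"
```

```text
the job is handed in; nothing more can be done
None
```

I laid the three grey tins one at a time in the loading bay. Each was lowered until it rested on the trough floor, then let go. I handed in at about 30 s of the 72 s allowed; no verdict was given.

- **Tins:** In the last pictures all three lie end to end against the stop lip with their lids downhill. The tin ends agree with the places expected for a full trough to within about a pixel (2 to 3 mm) in both views.
- **Bystanders and robot:** The blue, yellow and pink look-alikes and the bystanders look unmoved. In the top view the arm hid the jar lid, the lower yellow tin and part of the big tin and blue tin. The scene view one move earlier showed those in place. The gripper was open, about 0.3 m up, and touching nothing.
- **One disagreement:** The first tin touched one side of the bay first. The trough was about 2.5 mm farther to the robot's left than I had measured, so I corrected that before letting go and used the corrected position for the other two.

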